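Clear the block plane off the chest and latch its lid

ROBOT

A 6-joint arm with a two-finger parallel gripper is mounted at the origin on the work surface. World frame = base frame: x ahead of the robot, y to its left, z up, the work surface at z = 0. Lengths are in mm, angles in rad, forces in N, time in s.
With the tool pointing down it reaches from about 325 to 850 mm from the base axis. Payload 4.4 kg.
Tool frame: the origin (TCP) lies midway between the tips of the shut fingers; the grasp point (between the pads) lies 19 mm behind it; z points along the fingers, y is the line along which they close (so a half turn about z gives the same grasp; the last joint's range is limited). The gripper opens to 94 mm and grips with 3 to 60 N. Pads are 16 mm wide; open, the fingers measure 119 mm over their backs; the gripper's body (75 mm by 177 mm) begins 78 mm behind the grasp point.
Start: joints at [1.167, 0.207, 1.542, -0, 1.393, -0.15], TCP at [143.826, 556.724, 205.447] pointing down, gripper open.
Joint ranges: [-2.73, 2.73], [-0.86, 2.22], [0.23, 2.46], [-1.11, 4.25], [0.08, 2.63], [-2.82, 2.82]. Speed limits (rad/s): [2.79, 2.79, 3.14, 3.14, 3.14, 3.14].

INTERFACE

Orientations are given as a unit quaternion [x, y, z, w].
In Python, from station import bot gives the robot as it stands. The module is installed in compiled form; this text tells all that it offers.
- The arm moves only by the shell command python3 -m jog 'ROWS' [OPENING] [FORCE]. ROWS is a JSON object of lists of equal length, an entry for each row: "travel": the shift along the tool's x, y, z in cm, a list of three; "twist": the turn about the tool's z in degrees. A call has 1 to 20 rows; each row is the pose to reach, as a shift and turn from the pose commanded when the call began, along the tool's axes at that moment; what a row does not reach only later rows make up. A row lasts 1/8 s, in which the tool goes at most 62.5 mm and 10.7 degrees, less where a joint would pass 70% of its speed; a pose out of reach is approached as far as the arm can. A call with a gripper value outside its range is refused whole. OPENING is the closure in counts, from 0 (fully open) to 255 (shut), set as the call begins (- or left out, the last holds). The fingers move at their own pace and stop on an object; FORCE is the grip in N (left out, the last holds). Time passes only in rows, so rows that repeat a pose let the fingers close. It gives the time, the measured TCP pose, the force, the opening and the grip force at its end, in the units of the state.
- bot.read_state(): the state, without advancing time (a new reading comes with each control period).
- bot.capture(name): name is "side" or "top" or "wrist"; returns a dict with "pixels" (420x560x3 uint8, blue, green, red), "fovy" (degrees; the focal length in pixels is half the picture's height over the tangent of half this angle, whatever the lens; pixels are square), "cx", "cy" (the principal point, pixels), "world_from_camera" (4x4, takes a point from camera to world coordinates). Camera axes: x right, y up, looking along -z (the intrinsics and any distortion apply to the point x, -y, -z); pixel columns grow to the right and rows downward; lengths in mm; the calibration is good to about 2 mm. A picture is of the moment at which its call begins. There is no depth.
- bot.finish_job(): hands the job in; it is judged then, once.
The state is a dict: "time": time; "joint_pos": joint angles; "dq": joint speeds; "tau": joint torques, N m; "eef_pos": TCP position; "ee_rot": TCP orientation; "ft_force": force on the tool from outside, world axes, zero at the start; "moment": the same for the moment, N m; "gripper_width": opening from 0.0 (shut) to 1.0 (fully open); "gripper_force": force on a finger pad.
Only numpy, scipy, OpenCV 4.12 (cv2) and the standard library are available. Lean on these libraries where they do the work, as an engineer would, in place of code of your own. Each camera call takes 0.05 s, during which the arm holds its last target. There are 200 camera calls.

TASK

The two lid leaves of the wooden chest must be latched, but a block plane is lying in the path of the steel latch bar. First, with the latch still open, slide the plane wholly into the rimmed cork-lined bay at the right-hand end of the chest so that it rests flat there on its sole; then swing the latch bar round until it is fully home in its keeper. Leave the jar and the tin on the chest where they stand, and do not tip the plane over.

Things in the scene. Friction and masses are not known exactly. Their poses are not given: they have to be found in the camera images.
- chest: Fixed plywood chest, 300 mm (its x) by 550 mm (its y), flat top 100 mm above the bench. Origin: on the bench under the middle of its x depth, 330 mm from its right end (-y) and 220 mm from its left end (+y); x away from the robot, z up. The two lid leaves meet at a seam at x = 0.
- bay (a point): Middle of the floor of the cork-lined bay at the chest's right end, level with the chest top, at chest x = 0, y = -241 mm. The bay's mouth (towards +y, no step) is at chest y = -165 mm; a wooden rim 16 mm high closes it at y = -317 mm and at x = +/-137 mm.
- keeper (a point): Keeper (catch): dark steel bracket on the chest top; this point is in its slot at chest x = -60 mm, y = 0, 10 mm above the top. It spans x = -72 to -48 mm, with a back post at y = 12 to 20 mm, a roof 20 to 24 mm above the top and its mouth towards -y at y = -14 mm.
- pivot (a point): Pivot of the latch bar, on the chest top (100 mm above the bench) at chest x = 80 mm, y = 0. The bar turns about the vertical through it.
- bar (a joint): Angle of the latch bar (rad), 0 to 1.95. 0 is closed: it points from the pivot along the chest's -x, under the keeper's roof, at its stop. Growing, it swings counter-clockwise from above; at 1.57 it points along the chest's -y. Stiff hinge (0.12 N m): it stays where left. Flat steel bar 20 mm wide, 6 to 14 mm above the chest top, reaching 155 mm from the pivot.
- bar_knob (a point): Middle (30 mm above the chest top) of the upright round knob on the bar, 100 mm from the pivot; the neck, 12 mm in diameter, rises from the bar to 22 mm above the chest top, and the head, 18 mm in diameter, from 22 to 44 mm. Push on it from the side to swing the bar.
- block_plane: Small dark steel block plane, loose, about 0.55 kg, lying on its sole on the chest top. 130 mm long (its x, nose at +x) and 45 mm wide (its y); the flat-sided body is 27 mm high, the steel lever cap reaches 50 mm and the round wooden front knob (24 mm in diameter, 40 mm ahead of the origin) 50 mm. Origin: middle of the sole; z up.
- plane_nose (a point): Middle of the plane's nose end, 65 mm ahead of its origin, 12 mm above the sole.
- plane_heel (a point): Middle of the plane's heel end, 65 mm behind its origin, 12 mm above the sole.
- screw_jar: Bystander: jar with steel cap, 60 mm in diameter, 85 mm high, on the left part of the chest top. Origin: centre of its underside.
- small_tin: Bystander: small tin, 48 mm in diameter, 55 mm high, standing in the far corner of the bay. Origin: centre of its underside.
There are look-alikes about, which are no part of the job. What is shaped like the block_plane but yellow is not meant.

How it is judged:
By the outcome, as a careful person would: the job done as asked, in the order asked, and still so for the second after the job is handed in, with the robot touching nothing.
It also fails if it takes over 53 s, if anything falls off the work surface, if the arm or the gripper's body presses on something with over 40 N, if the wrist force passes 120 N, or if a joint passes its speed limit or range.

## Working session

There is one attempt and no reset: what is moved stays moved. The work goes in short steps, Python scripts to look and compute and a shell command to move; the robot and the scene stay as the last step left them, time stands still between calls to the robot, and variables do not carry over. Pictures are saved under pics/ and viewed, at most 10 in all, crops included, and the job is handed in when it is done.

```bash
mkdir -p pics; python3 - <<'E'
from station import bot
import cv2,numpy as np,pickle
d={}
for n in("top","side"):
    c=bot.capture(n);d[n]=c;cv2.imwrite(f"pics/{n}0.png",c["pixels"]);print(n,{k:v for k,v in c.items() if k!="pixels"})
pickle.dump(d,open("c0.pkl","wb"));s=bot.read_state();print(s)
E
```

```text
top {'fovy': 54.33917650610047, 'cx': 279.3880203554319, 'cy': 206.61635000810276, 'world_from_camera': array([[ 5.20434476e-03,  9.85065183e-01, -1.72103170e-01,
         3.71854220e+02],
       [-9.99450737e-01, -5.08847115e-04, -3.31355535e-02,
        -6.48291285e+01],
       [-3.27282542e-02,  1.72181089e-01,  9.84521475e-01,
         9.50521448e+02],
       [ 0.00000000e+00,  0.00000000e+00,  0.00000000e+00,
         1.00000000e+00]])}
side {'fovy': 49.69044622670046, 'cx': 281.6777532782655, 'cy': 209.6466331545024, 'world_from_camera': array([[ 8.96926211e-01,  2.58228585e-01, -3.58944800e-01,
         2.19649526e+02],
       [-4.41619907e-01,  4.82277867e-01, -7.56557940e-01,
        -7.54136301e+02],
       [-2.22537544e-02,  8.37093816e-01,  5.46606544e-01,
         6.10281014e+02],
       [ 0.00000000e+00,  0.00000000e+00,  0.00000000e+00,
         1.00000000e+00]])}
{'time': 0.1, 'joint_pos': array([ 1.16751848e+00,  2.07337414e-01,  1.54278516e+00,  5.88969189e-06,
        1.39348232e+00, -1.50523245e-01]), 'dq': array([-0.00177705, -0.00129065, -0.00414018,  0.00017429, -0.00305428,
       -0.00114242]), 'tau': array([ 8.39238328e-05, -3.71862638e+01, -2.82295775e+01,  7.01966579e-02,
        3.10592854e-02, -3.58207910e-05]), 'eef_pos': array([143.53025364, 556.06149458, 204.41771878]), 'ee_rot': array([ 1.26041622e-01,  9.92024444e-01, -9.67002870e-04, -2.77836644e-04]), 'ft_force': array([0.02369897, 0.70829258, 0.50519588]), 'moment': array([ 0.01777227, -0.04587377, -0.00281089]), 'gripper_force': 0.0, 'gripper_width': 1.0000288176310907}
```

View pics/top0.png

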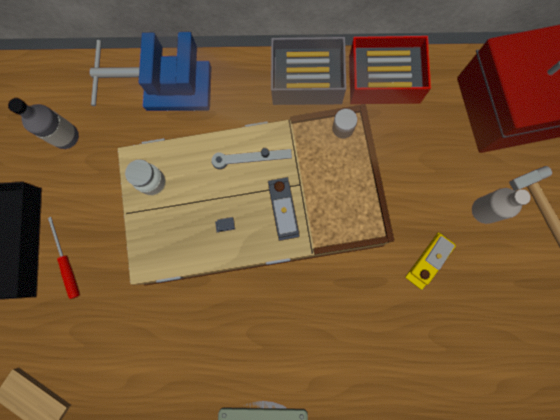

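View pics/side0.png

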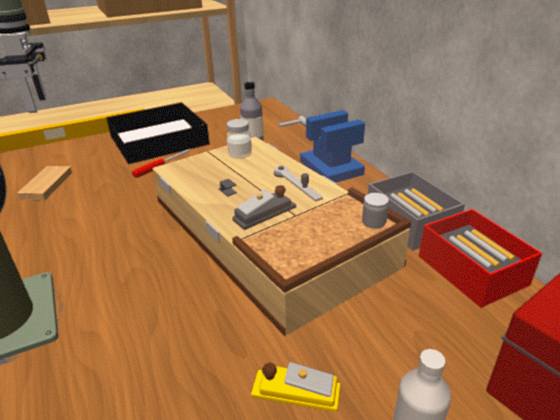

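The top view shows the dark plane across the seam: knob (280,187), heel (290,238). The keeper is at (225,225), the pivot at (220,160), the bar knob at (265,153), the jar at (145,178) and the tin at (345,122). The yellow look-alike is off the chest at (432,260).

```bash
cat > h.py <<'E'
import numpy as np
def ray(c,u,v,z):
    f=210/np.tan(np.radians(c["fovy"])/2);M=c["world_from_camera"]
    d=M[:3,:3]@np.array([(u-c["cx"])/f,-(v-c["cy"])/f,-1]);o=M[:3,3]
    return o+d*(z-o[2])/d[2]
def proj(c,p):
    f=210/np.tan(np.radians(c["fovy"])/2);M=c["world_from_camera"]
    q=M[:3,:3].T@(np.array(p)-M[:3,3]);return c["cx"]-f*q[0]/q[2],c["cy"]+f*q[1]/q[2]
def chest(p,o,a): # chest->world
    return np.array([o[0]+p[0]*np.cos(a)-p[1]*np.sin(a),o[1]+p[0]*np.sin(a)+p[1]*np.cos(a),p[2]])
E
python3 - <<'E'
import cv2,pickle
d=pickle.load(open("c0.pkl","rb"))
for n,(x,y,w,h) in {"top":(195,135,120,110),"side":(205,145,130,95)}.items():
    cv2.imwrite(f"pics/{n}c.png",cv2.resize(d[n]["pixels"][y:y+h,x:x+w],None,fx=5,fy=5,interpolation=cv2.INTER_CUBIC))
E
```

```text
(no output)
```

View pics/topc.png

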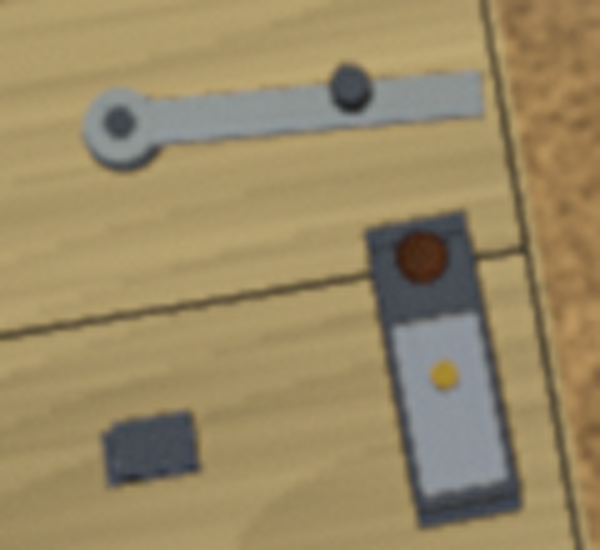

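The crop shows the bar pointing right, already past the plane, and the plane lying nose-up in the picture between the keeper and the bay mouth. The plane body corners in the crop are (367,230), (465,212), (420,527) and (521,508).

```bash
python3 - <<'E'
import pickle,numpy as np
from h import *
d=pickle.load(open("c0.pkl","rb"));c=d["top"]
P=lambda u,v,z:ray(c,195+u/5,135+v/5,z)
s1,s2=P(0,338,100),P(525,250,100);v=(s1-s2)[:2];a=np.arctan2(-v[0],v[1])
m1,m2=P(483,0,100),P(578,545,100)
print("seam ang",a,"mouth ang",np.arctan2(*(m1-m2)[[1,0]]))
tl,bl,tr,br=[ray(c,*q,100) for q in((118,148),(130,282),(367,105),(390,243))]
print("corners",tl,bl,tr,br)
def inv(p,o): q=(p-o)[:2];return np.array([np.cos(a)*q[0]+np.sin(a)*q[1],-np.sin(a)*q[0]+np.cos(a)*q[1]])
kp=np.mean([P(*q,124) for q in((103,430),(190,411),(200,472),(110,488))],0)
pv=P(120,122,118)
# origin from keeper (-60,3) & pivot (80,0)
R=np.array([[np.cos(a),-np.sin(a)],[np.sin(a),np.cos(a)]])
o1=kp[:2]-R@[-60,3];o2=pv[:2]-R@[80,0]
print("origin",o1,o2)
o=np.r_[(o1+o2)/2,0];np.save("o.npy",np.r_[o[:2],a])
print("mouth",inv(m1,o),inv(m2,o),"seam",inv(s1,o),inv(s2,o))
B=[P(*q,127) for q in((367,230),(465,212),(420,527),(521,508))]
ctr=np.mean(B,0);n=(B[0]+B[1]-B[2]-B[3])[:2];print("plane",ctr,"yaw",np.arctan2(n[1],n[0]),"len",np.linalg.norm(n)/2,"chest",inv(ctr,o))
print("pknob",P(422,256,150),inv(P(422,256,150),o))
k=P(351,88,144);print("bar knob",k,inv(k,o)); q=inv(k,o)-[80,0];print("ang",np.arctan2(q[1],q[0])+np.pi,np.linalg.norm(q))
t=ray(c,345,115,155);print("tin",t,inv(t,o))
E
```

```text
seam ang 0.16792555307962936 mouth ang 0.16476187875330614
corners [651.3431956  318.95473473 100.        ] [362.29292278 272.3550478  100.        ] [ 746.45186381 -227.09094041  100.        ] [ 444.29641336 -264.6819831   100.        ]
origin [537.82050306  80.82948421] [540.19139144  78.43820082]
mouth [ 114.07331064 -162.9583344 ] [-126.0625332  -162.19862027] seam [ 1.14104348 64.74771505] [   1.14104348 -161.93971951]
plane [511.98332244 -45.69416158 127.        ] yaw 0.1826223486556325 len 124.89987334089525 chest [ -47.58951609 -119.04859856]
pknob [553.34394929 -37.69403642 150.        ] [  -5.47356366 -118.07391574]
bar knob [625.37586191  -7.96938374 144.        ] [  70.51322214 -100.80661145]
ang 1.4769639954188412 101.25202153679122
tin [ 700.95695573 -171.25270719  155.        ] [ 117.7404053  -274.42555808]
```

```bash
python3 -m jog '{"travel":[[-3,-3,0],[-6,-6,0],[-10,-9.5,0],[-14,-13.5,0],[-18,-17.5,0],[-22,-21.5,0],[-26,-25,0],[-30,-29,0],[-34,-33,0],[-38,-37,0],[-42,-41,0],[-45,-44,0],[-48,-47,0],[-50,-48.5,0],[-50.7,-49.2,0],[-50.7,-49.2,0],[-50.7,-49.2,0],[-50.7,-49.2,0]],"twist":[-2,-4,-6,-8,-10,-12,-14,-16,-18,-20,-22,-24,-24.6,-24.6,-24.6,-24.6,-24.6,-24.6]}' 0
python3 - <<'E'
from station import bot
import cv2,pickle,numpy as np
from h import *
s=bot.read_state();print(s["eef_pos"],s["ee_rot"],s["joint_pos"],s["time"])
c=bot.capture("wrist");cv2.imwrite("pics/w1.png",c["pixels"]);pickle.dump(c,open("w1.pkl","wb"))
o=np.load("o.npy");a=o[2]
for n,p in dict(knobtop=(553.3,-37.7,150),pivot=chest((80,0,118),o,a),keeper=chest((-60,0,124),o,a),barknob=(625.4,-8,144)).items():print(n,proj(c,p))
E
```

```text
time: 2.35
eef_pos: [511.2, -45.5, 205.5]
ee_rot: [-0.089, 0.996, 0.0, -0.0]
ft_force: [0.0, -0.3, 0.3]
gripper_width: 0.999
gripper_force: 0.0
[511.21862804 -45.53277213 205.50407004] [-8.87847586e-02  9.96050831e-01  8.68504832e-05 -2.77337959e-05] [-2.57681995e-01  7.49448140e-02  1.69076968e+00  1.47317364e-04
  1.37598934e+00 -2.00631049e+00] 2.35
knobtop (np.float64(285.0422021685326), np.float64(279.7304653061373))
pivot (np.float64(408.3720810281883), np.float64(344.85680118925507))
keeper (np.float64(430.831996403878), np.float64(205.12576774605628))
barknob (np.float64(304.15101039372234), np.float64(355.13784970282563))
```

View pics/w1.png

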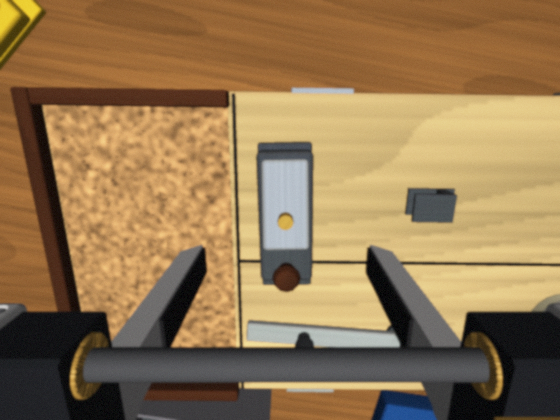

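The wrist picture confirms the estimate: the plane knob is at (286,277), predicted at (285,280), and it is centred and aligned between the fingertips. Descending and gripping.

```bash
python3 -m jog '{"travel":[[0,0,3],[0,0,6],[0,0,8],[0,0,9],[0,0,9.7],[0,0,9.7],[0,0,9.7]],"twist":[0,0,0,0,0,0,0]}' 0
python3 -m jog '{"travel":[[0,0,0],[0,0,0],[0,0,0],[0,0,0],[0,0,0],[0,0,0]],"twist":[0,0,0,0,0,0]}' 255 25
```

```text
time: 3.28
eef_pos: [512.4, -46.6, 109.3]
ee_rot: [-0.088, 0.996, -0.0, 0.001]
ft_force: [0.3, 0.1, -0.2]
gripper_width: 1.005
gripper_force: 0.0
time: 4.03
eef_pos: [511.6, -46.3, 108.4]
ee_rot: [-0.088, 0.996, 0.0, -0.0]
ft_force: [-0.5, -0.2, 0.2]
gripper_width: 0.479
gripper_force: 25.0
```

```bash
python3 -m jog '{"travel":[[0,-0.5,0],[0,-1.5,0],[0,-2.5,0],[0,-3.5,0],[0,-4.5,0],[0,-5.5,0],[0,-6.5,0],[0,-7.5,0],[0,-8.5,0],[0,-9.5,0],[0,-10.5,0],[0,-11.3,0],[0,-11.8,0],[0,-11.8,0],[0,-11.8,0]],"twist":[0,0,0,0,0,0,0,0,0,0,0,0,0,0,0]}'
python3 - <<'E'
from station import bot
import cv2,pickle
c=bot.capture("top");cv2.imwrite("pics/t2.png",c["pixels"][80:280,110:410].repeat(2,0).repeat(2,1))
E
```

```text
time: 5.9
eef_pos: [532.5, -163.7, 108.5]
ee_rot: [-0.088, 0.996, -0.001, 0.0]
ft_force: [-0.2, -1.1, -0.9]
gripper_width: 0.478
gripper_force: 24.9
```

View pics/t2.png

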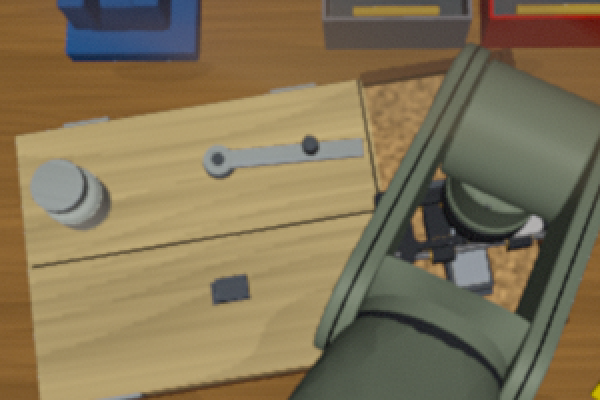

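The plane moved with the gripper into the bay, and the bar (knob at about (265,152) in the full image) has not moved. Releasing and rising.

```bash
python3 -m jog '{"travel":[[0,0,0],[0,0,0],[0,0,0],[0,0,0],[0,0,-2],[0,0,-5],[0,0,-8],[0,0,-10],[0,0,-11],[0,0,-11],[0,0,-11]],"twist":[0,0,0,0,0,0,0,0,0,0,0]}' 60
python3 - <<'E'
from station import bot
import cv2,pickle
c=bot.capture("wrist");cv2.imwrite("pics/w3.png",c["pixels"])
s=bot.read_state();print(s["joint_pos"],s["eef_pos"])
E
```

```text
time: 7.32
eef_pos: [531.7, -162.3, 217.2]
ee_rot: [-0.088, 0.996, 0.001, -0.001]
ft_force: [0.4, 0.4, -0.2]
gripper_width: 0.763
gripper_force: 0.0
[-4.51947046e-01  1.58766018e-01  1.57322648e+00 -3.10207056e-05
  1.41207591e+00 -2.19927832e+00] [ 531.61848032 -162.2699329   217.07819001]
```

View pics/w3.png

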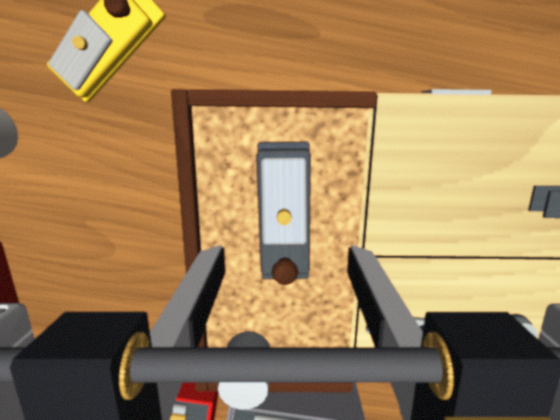

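The plane lies flat and wholly inside the bay, from (258,143) to (310,278), clear of the rims and the tin at (245,380). Next I move above the bar knob and turn to grip it tangentially.

```bash
python3 -m jog '{"travel":[[-1,1,0],[-2,2.2,0],[-3.2,3.6,0],[-4.4,5,0],[-5.6,6.4,0],[-6.8,7.8,0],[-8,9.2,0],[-9.2,10.6,0],[-10.4,12,0],[-11.4,13,0],[-11.9,13.5,0],[-11.9,13.5,0],[-11.9,13.5,0],[-11.9,13.5,0],[-11.9,13.5,0]],"twist":[7,15,23,31,39,47,55,63,71,79,87,93,96,96,96]}' 60
python3 - <<'E'
from station import bot
import cv2,pickle,numpy as np
from h import *
s=bot.read_state();print(s["joint_pos"],s["eef_pos"])
c=bot.capture("wrist");cv2.imwrite("pics/w4.png",c["pixels"]);pickle.dump(c,open("w4.pkl","wb"))
print(proj(c,(625.4,-8,144)),proj(c,chest((80,0,118),np.load("o.npy"),np.load("o.npy")[2])),proj(c,(*s["eef_pos"][:2],s["eef_pos"][2])))
E
```

```text
time: 9.25
eef_pos: [625.5, -8.8, 217.7]
ee_rot: [0.681, 0.732, -0.0, -0.001]
ft_force: [0.5, -0.1, -0.5]
gripper_width: 0.763
gripper_force: 0.0
[-1.52309591e-01  3.04738828e-01  1.39420986e+00 -4.01683181e-05
  1.44389234e+00 -2.24840342e-01] [625.47402389  -8.81343874 217.72313022]
(np.float64(286.88231157329204), np.float64(219.97261568611117)) (np.float64(286.66727444375573), np.float64(87.2709694119892)) (np.float64(287.0430249637341), np.float64(261.0276311699291))
```

View pics/w4.png

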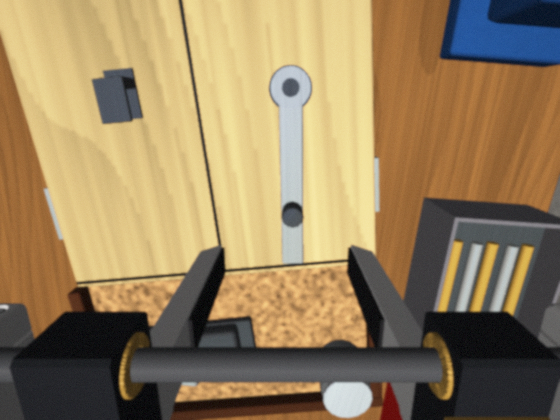

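The knob is at (292,212) and the pivot at (290,88). That is a few pixels (about 2–3 mm) off the prediction, so I correct by +2 mm in both axes, descend and grip lightly.

```bash
python3 -m jog '{"travel":[[0.2,0.2,2],[0.2,0.2,5],[0.2,0.2,7.5],[0.2,0.2,9],[0.2,0.2,9.6],[0.2,0.2,9.6],[0.2,0.2,9.6]],"twist":[0,0,0,0,0,0,0]}' 60
python3 -m jog '{"travel":[[0,0,0],[0,0,0],[0,0,0],[0,0,0],[0,0,0],[0,0,0],[0,0,0]],"twist":[0,0,0,0,0,0,0]}' 255 12
python3 - <<'E'
from station import bot
import cv2
c=bot.capture("wrist");cv2.imwrite("pics/w5.png",c["pixels"])
E
```

```text
time: 10.18
eef_pos: [628.6, -6.8, 123.7]
ee_rot: [0.681, 0.732, 0.001, 0.001]
ft_force: [0.4, 0.0, 1.1]
gripper_width: 0.767
gripper_force: 0.0
time: 11.05
eef_pos: [628.0, -6.8, 122.5]
ee_rot: [0.681, 0.732, 0.0, 0.0]
ft_force: [2.8, -1.5, -0.5]
gripper_width: 0.187
gripper_force: 12.0
```

View pics/w5.png

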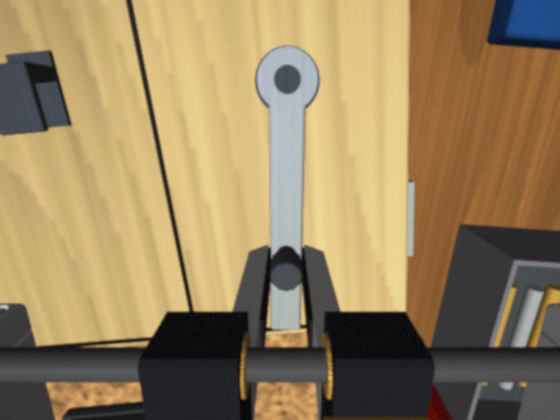

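The knob is gripped (width about 17.6 mm) and the bar lies along the tool x axis, with the pivot at (287,78). Swinging about the pivot on a 100 mm radius.

```bash
python3 -m jog '{"travel":[[0.04,-0.87,0],[0.15,-1.74,0],[0.34,-2.59,0],[0.6,-3.42,0],[0.94,-4.23,0],[1.34,-5,0],[1.81,-5.74,0],[2.34,-6.43,0],[2.93,-7.07,0]],"twist":[5,10,15,20,25,30,35,40,45]}'
python3 -m jog '{"travel":[[0,0,0]],"twist":[0]}'
```

```text
time: 12.22
eef_pos: [555.5, 18.0, 122.4]
ee_rot: [0.91, 0.414, 0.001, -0.0]
ft_force: [3.3, 1.0, -2.3]
gripper_width: 0.188
gripper_force: 12.0
time: 12.35
eef_pos: [555.0, 18.5, 122.4]
ee_rot: [0.909, 0.416, 0.0, -0.001]
ft_force: [1.3, 2.4, -1.7]
gripper_width: 0.19
gripper_force: 12.0
```

```bash
python3 -m jog '{"travel":[[0.04,-0.87,0],[0.15,-1.74,0],[0.34,-2.59,0],[0.6,-3.42,0],[0.94,-4.23,0],[1.34,-5,0],[1.81,-5.74,0],[2.12,-6.16,0],[2.12,-6.16,0],[2.12,-6.16,0]],"twist":[5,10,15,20,25,30,35,38,38,38]}'
python3 -m jog '{"travel":[[0.02,-0.3,0],[0.02,-0.3,0],[0.02,-0.3,0]],"twist":[1.6,1.6,1.6]}'
```

```text
time: 13.6
eef_pos: [523.6, 74.0, 122.5]
ee_rot: [0.995, 0.098, 0.001, -0.0]
ft_force: [5.8, 2.0, -4.9]
gripper_width: 0.186
gripper_force: 12.0
time: 13.98
eef_pos: [523.2, 76.2, 122.5]
ee_rot: [0.996, 0.084, 0.001, 0.0]
ft_force: [5.5, -0.5, -4.9]
gripper_width: 0.188
gripper_force: 12.0
```

```bash
for i in 1 ; do python3 -m jog '{"travel":[[0,-0.1,0],[0,-0.2,0],[0,-0.2,0],[0,-0.2,0]],"twist":[0.3,0.3,0.3,0.3]}'; python3 -m jog '{"travel":[[0,-0.1,0],[0,-0.2,0],[0,-0.2,0],[0,-0.2,0]],"twist":[0,0,0,0]}'; done
```

```text
time: 14.48
eef_pos: [523.2, 76.3, 122.5]
ee_rot: [0.997, 0.081, 0.001, 0.002]
ft_force: [6.0, -4.9, -4.4]
gripper_width: 0.187
gripper_force: 12.0
time: 14.98
eef_pos: [523.2, 76.3, 122.5]
ee_rot: [0.997, 0.081, 0.001, 0.004]
ft_force: [6.4, -9.3, -5.8]
gripper_width: 0.19
gripper_force: 12.0
```

The position holds while the force grows, so the bar is at its stop. Releasing, rising and checking.

```bash
python3 -m jog '{"travel":[[0,0,0],[0,0,0],[0,0,0],[0,0,0],[0,0,-2],[0,0,-4],[0,0,-7],[0,0,-9],[0,0,-10],[0,0,-10]],"twist":[0,0,0,0,0,0,0,0,0,0]}' 60
python3 -m jog '{"travel":[[-2,0,0],[-4,0,-1],[-7,0,-2],[-10,0,-4],[-14,0,-6],[-17,0,-8],[-18,0,-8],[-18,0,-8]],"twist":[0,0,0,0,0,0,0,0]}'
python3 - <<'E'
from station import bot
import cv2,pickle
for n in("top","side"):
    c=bot.capture(n);cv2.imwrite(f"pics/{n}6.png",c["pixels"])
    x,y,w,h=(110,100,290,200) if n=="top" else (150,110,270,210)
    cv2.imwrite(f"pics/{n}6c.png",cv2.resize(c["pixels"][y:y+h,x:x+w],None,fx=2.7,fy=2.7,interpolation=cv2.INTER_CUBIC))
E
```

```text
time: 16.23
eef_pos: [521.6, 80.9, 222.9]
ee_rot: [0.997, 0.08, 0.001, 0.0]
ft_force: [0.9, 0.4, 0.1]
gripper_width: 0.763
gripper_force: 0.0
time: 17.23
eef_pos: [343.2, 52.0, 301.3]
ee_rot: [0.997, 0.08, -0.001, -0.0]
ft_force: [0.3, -0.8, 0.2]
gripper_width: 0.762
gripper_force: 0.0
```

View pics/top6c.png

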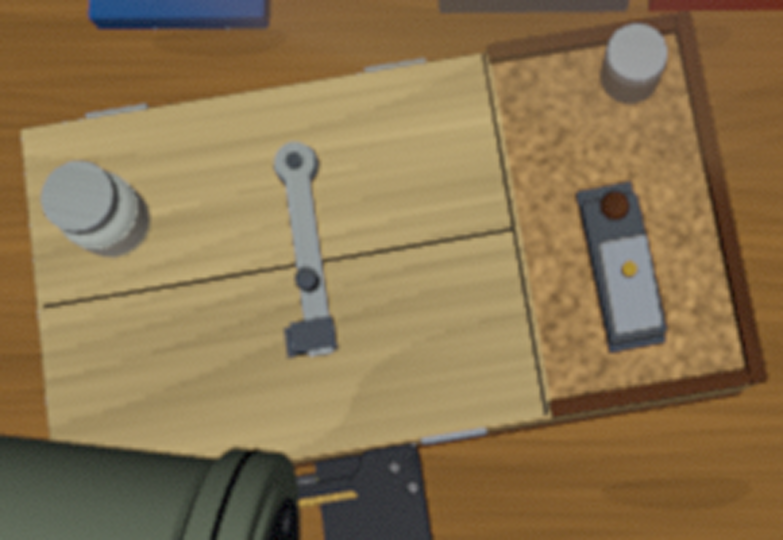

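View pics/side6c.png

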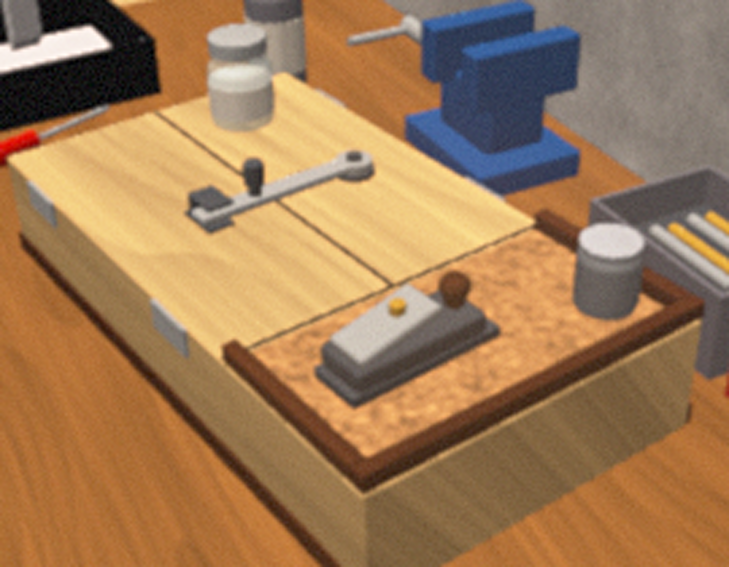

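The plane is flat in the bay. The bar lies under the keeper roof, with its pivot at crop (293,160) and knob at (308,279). The jar and tin stand where they were. A quick numeric check of the bar angle before handing in.

```bash
python3 - <<'E'
import pickle,numpy as np
from h import *
c=pickle.load(open("c0.pkl","rb"))["top"];a=np.load("o.npy")[2]
P=lambda u,v,z:ray(c,110+u/2.7,100+v/2.7,z)
p,k=P(293.5,160,118),P(308,278,144);d=k-p
print("knob angle",np.arctan2(d[1],d[0])+np.pi-a,np.hypot(*d[:2]))
L1,L2=P(286,192,114),P(298,262,114);R1,R2=P(313,185,114),P(327,316,114)
for A,B in((L1,L2),(R1,R2)):
    d=B-A;print((np.arctan2(d[1],d[0])-a)%(2*np.pi)-np.pi)
E
```

```text
knob angle 0.017869402548890523 100.74192806916582
0.028724346617482244
-0.036835097692801355
```

```bash
python3 -c "
from station import bot
print(bot.finish_job())"
```

```text
the job is handed in; nothing more can be done
None
```

The job is handed in: the block plane lies flat on its sole inside the bay, the latch bar was then swung to its stop in the keeper (angle about 0, within measurement noise), and the jar and tin are where they stood.

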